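# Lay the module down in the test fixture and clamp it

### The arm

A 7-joint arm with a two-finger parallel gripper is mounted at the origin on the work surface. World frame = base frame: x ahead of the robot, y to its left, z up, the work surface at z = 0. Lengths are in m, angles in rad, forces in N, time in s.
With the tool pointing down it reaches from about 0.425 to 0.925 m from the base axis. Payload 6.8 kg.
Tool frame: the origin (TCP) lies at the very end of the fingers, on their centre line; the grasp point (between the pads) lies bot.grip_depth behind it (bot.grip_depth is the distance from the TCP to the grasp point, in m); z points along the fingers, y is the line along which they close (so a half turn about z gives the same grasp; the last joint's range is limited). The gripper opens to 85 mm and grips with 20 to 120 N. Pads are 22 mm wide; open, the fingers measure 114 mm over their backs; the gripper's body (76 mm by 85 mm) begins 54 mm behind the grasp point. The pads swing forward as they close: fully open they stand 13 mm farther back than shut.
Start: joints at [-0.108, 0.477, 0.022, 1.555, -0.011, 1.109, -0.083], TCP at [0.675, 0, 0.231] pointing down, gripper open.
Joint ranges: [-2.96, 2.96], [-0.34, 2.1], [-1.41, 1.46], [0.24, 2.44], [-1.37, 4.51], [0.17, 1.92], [-2.96, 2.96]. Speed limits (rad/s): [2.39, 2.39, 3.14, 3.14, 3.14, 3.14, 3.14].

### API

Orientations are given as a unit quaternion [w, x, y, z].
In Python, from station import bot gives the robot as it stands.
- The arm moves only by the tool send_rows, never from a script. Its arguments are lists of equal length, an entry for each row: "slide": the shift along the tool's x, y, z in mm, a list of three; "roll": the turn about the tool's z in degrees; "claw": the opening, from 0 (shut) to 1 (fully open). A call has exactly 8 rows; each row is the pose to reach, as a shift and turn from the pose commanded when the call began, along the tool's axes at that moment; what a row does not reach only later rows make up. A row lasts 1/12 s, in which the tool goes at most 41.7 mm and 7.16 degrees, less where a joint would pass 70% of its speed; a pose out of reach is approached as far as the arm can. A call with a gripper value outside its range is refused whole. The fingers move at their own pace and stop on an object; "force" is the grip in N (left out, the last holds). Time passes only in rows, so rows that repeat a pose let the fingers close, or fill a call up. It gives the time, the measured TCP pose, the force, the opening and the grip force at its end, in the units of the state.
- bot.get_obs(): the state, without advancing time (a new reading comes with each control period).
- bot.read_camera(name): name is "scene" or "side" or "wrist"; returns the picture (384x512x3 uint8, red, green, blue); there is no depth.
- bot.camera_model(name): a dict with "camera_matrix" (3x3 intrinsics, pixels), "camera_from_world" (4x4, takes a point from world to camera coordinates). Camera axes: x right, y down, z forward; pixel columns grow to the right and rows downward; lengths in m; the calibration is good to about 2 mm. A picture is of the moment at which its call begins: read the wrist's pose just before it. camera_model takes no time and is no camera call; for the wrist camera it gives the pose at the moment of the call.
- bot.hand_in(): hands the job in; it is judged then, once.
The state is a dict: "t": time; "q": joint angles; "joint_vel": joint speeds; "joint_torque": joint torques, N m; "eef_pos": TCP position; "tool_rot": TCP orientation; "contact_force": force on the tool from outside, world axes, zero at the start; "torque": the same for the moment, N m; "gripper_width": opening from 0.0 (shut) to 1.0 (fully open); "grasp_force": force on a finger pad.
Only numpy, scipy, OpenCV 4.12 (cv2) and the standard library are available. Lean on these libraries where they do the work, as an engineer would, in place of code of your own. Each camera call takes 0.05 s, during which the arm holds its last target. There are 200 camera calls.

### The job

The black power module has been left standing on its end in the mouth of the test fixture. With the fingertips only, never picking it up, push it over towards the column so that it lies flat with its brass terminals down, push it along between the blue guides until it is fully home against the end stop, and then push the maroon handle all the way over so that the rubber foot clamps it. Leave everything else on the bench where it is.

Things in the scene. Friction and masses are not known exactly. Their poses are not given: they have to be found in the camera images.
- fixture: Test fixture, fixed: aluminium base 260 x 130 mm (x -150 to 110), 20 mm thick, a column at its far end (x 62 to 77, 62 wide, top z 225 mm). Origin on the bench on the nest's centre line; x runs along the nest from its open mouth (robot side) to the column, y left, z up. Brackets reach from it over the nest to x -4 mm: plunger bush, 32 wide, z 100 to 130; pivot bracket, 20 wide, z 182 to 208.
- module: Power module to be tested: black block 80 x 50 x 30 mm, 0.14 to 0.28 kg, standing loose on end on the deck between the guides. Origin: centre of the end it first stands on; z along its 80 mm (up while standing), y its 50 mm, x its 30 mm. Brass terminals on its +x face, which first looks to the column; silver plate on -x. Laid terminals down, +x points to the floor, +z to the column, 30 mm high.
- module_top (a point): Centre of the module's other end, at own z = 80 mm: the top end while it stands, the end that meets the end stop when it lies. Axes as the module's.
- nest_stop (a point): Point on the face of the dark end stop (22 mm high), on the nest's centre line at deck height, 20 mm above the bench; fixture x = 45 mm, axes as the fixture's. From here the nest, a white channel 58 mm wide, runs back to -x for 185 mm between two blue guides, tops 11 mm above the deck, bevelled inwards.
- clamp_handle (a joint): Angle of the press's maroon handle, rad. 0: open, leaning 10 degrees from upright to the fixture's +y side; grows as it swings in the y-z plane past upright and down to the -y side; 1.71: its stop, nearly level, pointing to -y, press clamped just past dead centre. Starts at 0 to 0.25, stays where it is left (friction 0.15 N m); takes a few newtons.
- handle_pivot (a point): The handle's pivot axis (along the fixture's x), 195 mm above the bench, 7 mm to the robot's side of the fixture's origin. Fixed to the fixture, axes as the fixture's.
- handle_grip (a point): Middle of the maroon grip, 90 mm from the pivot; the grip is a round bar 22 mm thick, from 45 to 126 mm from the pivot, in the plane fixture x = -7 mm. Free on both sides.
- press_foot: Round black rubber foot, 26 mm wide, under the plunger, at fixture x = 10 mm, y = 0. Origin: centre of its underside, 55 to 61 mm above the deck with the press open. With the handle fully over it is sprung onto a module lying below (about 8 N). Moves only up and down, driven by the handle.
- tray: Blue tray 240 x 320 mm, 28 mm high, fixed on the bench to the right, holding two tested modules. Origin at the centre of its underside.
- tested_a: A tested module like the first (80 x 50 x 30 mm), lying in the blue tray. Origin at the centre of its underside. Leave alone.
- tested_b: The other tested module in the blue tray, likewise. Leave alone.
- bin: Yellow bin 150 x 110 mm, 75 mm high at its back, behind on the right. Origin at the centre of its underside. Leave alone.
- bottle: Amber bottle, 56 mm wide, 140 mm high, to the left of the fixture. Origin at the centre of its base. Leave alone.
- cot_pot: Small white pot, 64 mm wide, 60 mm high, to the left of the fixture. Origin at the centre of its base. Leave alone.
- check_weight: Brass cylinder weight, 44 mm wide, 45 mm high, to the left of the fixture. Origin at the centre of its base. Leave alone.
- screwdriver: Red screwdriver lying to the left of the fixture, beyond the small things. Leave alone.

How it is judged:
By the outcome, as a careful person would: the job done as asked, in the order asked, and still so for the second after the job is handed in, with the robot touching nothing.
It also fails if it takes over 51 s, if anything falls off the work surface, if the arm or the gripper's body presses on something with over 40 N, if the wrist force passes 120 N, or if a joint passes its speed limit or range.

## Working session

There is one attempt and no reset: what is moved stays moved. The work goes in short steps, Python scripts to look and compute and a tool call to move; the robot and the scene stay as the last step left them, time stands still between calls to the robot, and variables do not carry over. Pictures are saved under pics/ and viewed, at most 10 in all, crops included, and the job is handed in when it is done.

Besides the shell and the picture viewer there is one more tool, called after "Emit:" by a JSON object that holds its "api" and its "payload", one argument or row to a line. send_rows: Moves the arm, as the interface text tells. Its arguments: {"type":"object","properties":{"slide":{"type":"array","items":{"type":"array","items":{"type":"number"}}},"roll":{"type":"array","items":{"type":"number"}},"claw":{"type":"array","items":{"type":"number"}},"force":{"type":"number"}},"required":["slide","roll","claw"]}

```bash
mkdir -p pics; ls; python3 - <<'E'
from station import bot
import cv2,numpy as np
o=bot.get_obs();print(o['t'],o['eef_pos'],o['tool_rot'],bot.grip_depth)
for n in ("scene","side"):
    im=bot.read_camera(n);cv2.imwrite(f"pics/{n}0.png",cv2.resize(im[:,:,::-1],(800,600),interpolation=cv2.INTER_CUBIC))
    m=bot.camera_model(n);print(n,np.round(m["camera_matrix"],1).tolist(),np.round(m["camera_from_world"],4).tolist())
E
```

```text
pics
0.0 [ 6.74405849e-01 -5.80659993e-05  2.30312743e-01] [-5.91606430e-04  7.07111522e-01  7.07101435e-01 -7.11664860e-04] 0.0187
scene [[447.9, 0.0, 254.7], [0.0, 447.9, 198.1], [0.0, 0.0, 1.0]] [[-0.6181, 0.7859, 0.0174, 0.4065], [0.4807, 0.3953, -0.7827, -0.1023], [-0.622, -0.4755, -0.6221, 1.8874], [0.0, 0.0, 0.0, 1.0]]
side [[468.3, 0.0, 260.5], [0.0, 468.3, 197.3], [0.0, 0.0, 1.0]] [[0.992, -0.1266, 0.001, -0.5771], [-0.0621, -0.4934, -0.8676, 0.1533], [0.1104, 0.8605, -0.4973, 1.7523], [0.0, 0.0, 0.0, 1.0]]
```

View pics/scene0.png

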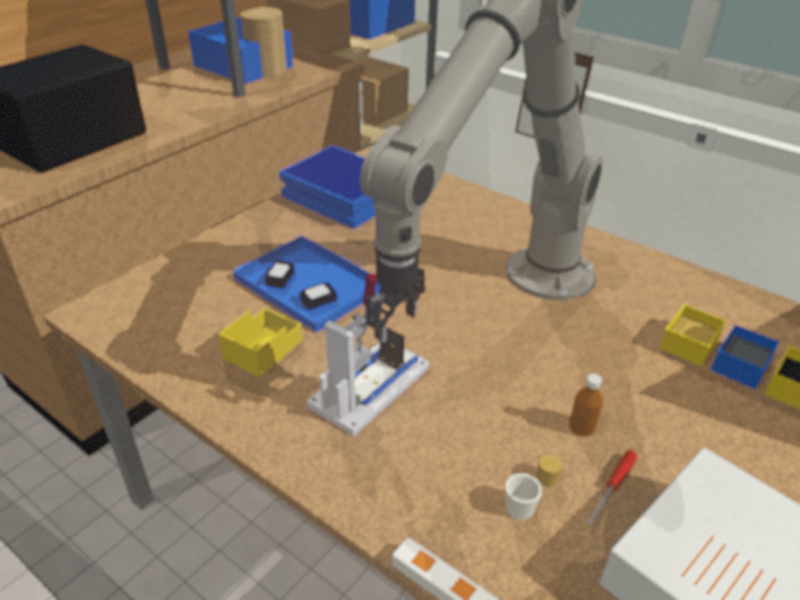

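View pics/side0.png

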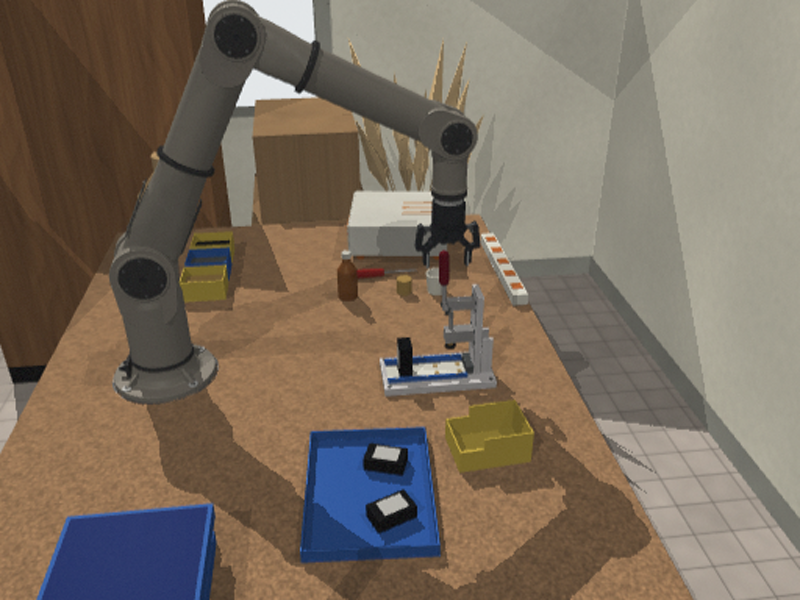

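The scene view has the fixture at about (310-430, 320-430), with the module at (392,347). In the side view the base is at (380-495, 350-393), the module at (405,356) and the handle at (444,268). I'll enlarge both.

```bash
python3 - <<'E'
import cv2,numpy as np
from station import bot
a=bot.read_camera("scene")[:,:,::-1];b=bot.read_camera("side")[:,:,::-1]
f=lambda im,c,r:cv2.resize(im[r:r+120,c:c+80],(400,600),interpolation=cv2.INTER_CUBIC)
cv2.imwrite("pics/crop1.png",np.hstack([f(a,195,165),f(b,240,140)]))
E
```

```text
(no output)
```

View pics/crop1.png

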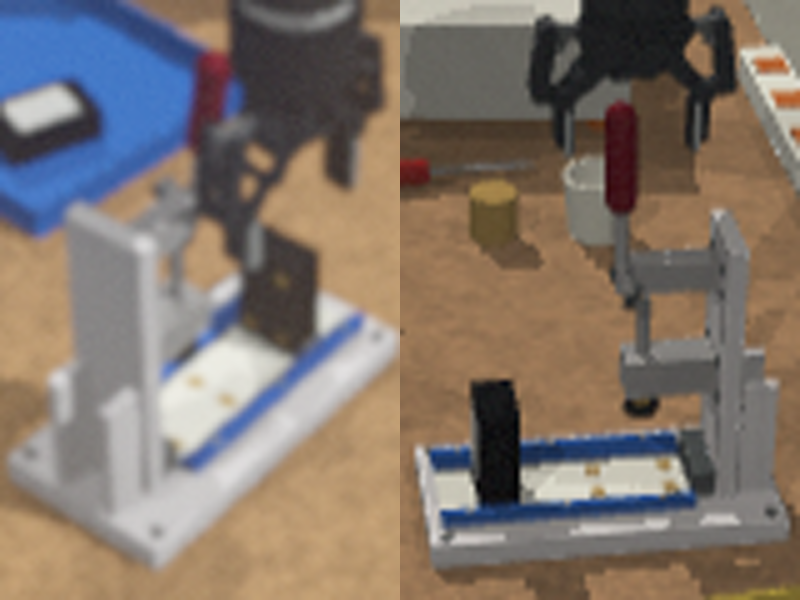

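Crop 1 shows these points.
- **Base, scene:** corners at (10,460), (158,552) and (398,332).
- **Base, side:** corners at (433,545), (787,518) and (418,450).
- **Module, side:** top at (472,383), (512,380) and (518,395); bottom at (480,499) and (518,502).
- **Module, scene:** corners at (318,248), (300,352) and (242,322).
- **Handle grip:** ends at (210,58)/(204,142) in scene and (621,105)/(621,210) in side.

I'll fit the poses to these.

```bash
cat >fit.py <<'E'
import numpy as np
from station import bot
from scipy.optimize import least_squares
M={n:bot.camera_model(n) for n in("scene","side")}
def proj(n,p):
    m=M[n];p=np.asarray(p);c=m["camera_from_world"][:3,:3]@p+m["camera_from_world"][:3,3]
    h=m["camera_matrix"]@c;return h[:2]/h[2]
px=lambda n,u,v:np.array([195+u/5-.4,165+v/5-.4]) if n=="scene" else np.array([240+(u-400)/5-.4,140+v/5-.4])
def fw(f,p):
    c,s=np.cos(f[2]),np.sin(f[2]);p=np.array(p)/1000
    return [f[0]+c*p[0]-s*p[1],f[1]+s*p[0]+c*p[1],p[2]]
FX=[("scene",10,460,(110,-65,20)),("scene",158,552,(110,65,20)),("scene",398,332,(-150,65,20)),("side",433,545,(-150,-65,20)),("side",787,518,(110,-65,20)),("side",418,450,(-150,65,20)),
("scene",68,208,(77,-31,225)),("scene",147,245,(77,31,225)),("scene",158,235,(62,31,225)),("side",748,241,(77,-31,225)),("side",712,214,(62,31,225))]
MO=[("scene",318,248,(15,25,100)),("scene",300,352,(15,25,20)),("scene",242,322,(15,-25,20)),("side",472,383,(-15,25,100)),("side",512,380,(15,25,100)),("side",518,395,(15,-25,100)),("side",476,398,(-15,-25,100)),("side",480,499,(-15,-25,20)),("side",518,502,(15,-25,20))]
HA=[("scene",210,58,126),("scene",204,142,45),("side",621,105,126),("side",621,210,45)]
if __name__=="__main__":
    r=lambda f:np.concatenate([proj(n,fw(f,p))-px(n,u,v) for n,u,v,p in FX])
    s=least_squares(r,[.75,-.05,0]);f=s.x;print("fixture",f,np.round(r(f).reshape(-1,2),1).tolist())
    def mod(g,p):
        c,t=np.cos(g[2]),np.sin(g[2]);return fw(f,(g[0]*1000+c*p[0]-t*p[1],g[1]*1000+t*p[0]+c*p[1],p[2]))
    r=lambda g:np.concatenate([proj(n,mod(g,p))-px(n,u,v) for n,u,v,p in MO])
    s=least_squares(r,[-.1,0,0]);print("module in fixture",s.x,np.round(r(s.x).reshape(-1,2),1).tolist())
    h=lambda a,d:fw(f,(-7,-d*np.sin(a-np.radians(10)),195+d*np.cos(a-np.radians(10))))
    r=lambda a:np.concatenate([proj(n,h(a[0],d))-px(n,u,v) for n,u,v,d in HA])
    s=least_squares(r,[.1]);print("handle",s.x,np.round(r(s.x).reshape(-1,2),1).tolist(),h(s.x[0],90))
    print("stop",fw(f,(45,0,20)),"mouth dir",np.degrees(f[2]))
E
python3 fit.py
```

```text
fixture [ 0.65830113 -0.09358563  0.0120569 ] [[-0.4, -0.8], [0.2, -0.6], [0.2, -0.4], [-0.3, 0.4], [0.4, -0.0], [-1.1, -0.8], [-0.5, 0.7], [-0.6, 1.6], [0.4, 1.1], [0.2, 1.8], [-0.7, -0.9]]
module in fixture [-0.0985969   0.0050079   0.06765383] [[-2.2, 4.7], [0.9, 1.3], [0.6, 1.7], [-1.8, -1.0], [-1.8, -1.2], [-0.1, 3.0], [0.1, 3.4], [-0.6, 1.7], [-0.2, 0.1]]
handle [0.03935977] [[0.9, -1.8], [-0.5, 1.4], [-0.2, -0.4], [-0.2, 0.8]] [np.float64(0.651155407890931), np.float64(-0.08154233344610597), np.float64(0.28417902097593595)]
stop [np.float64(0.7032978577598826), np.float64(-0.09304307861489541), np.float64(0.02)] mouth dir 0.6908094665513311
```

```bash
python3 - <<'E'
import cv2,numpy as np
from station import bot
m=bot.camera_model("wrist");a=bot.read_camera("wrist")[:,:,::-1]
s=bot.read_camera("scene")[:,:,::-1];b=bot.read_camera("side")[:,:,::-1]
g=lambda im:(255*(im/255.)**.45).astype(np.uint8)
f=lambda im,c,r:cv2.resize(g(im[r:r+30,c:c+40]),(400,300),interpolation=cv2.INTER_CUBIC)
out=np.vstack([np.hstack([f(s,235,207),f(b,245,212)]),np.zeros((300,800,3),np.uint8)])
out[300:,:400]=cv2.resize(g(a),(400,300),interpolation=cv2.INTER_AREA)
cv2.imwrite("pics/crop2.png",out)
np.set_printoptions(suppress=True,precision=4);print(m)
E
```

```text
{'camera_matrix': array([[301.1908,   0.    , 261.686 ],
       [  0.    , 301.1908, 186.7752],
       [  0.    ,   0.    ,   1.    ]]), 'camera_from_world': array([[ 1.    ,  0.0009, -0.0015, -0.6756],
       [ 0.0013, -0.9501,  0.3119, -0.042 ],
       [-0.0011, -0.3119, -0.9501,  0.3809],
       [ 0.    ,  0.    ,  0.    ,  1.    ]])}
```

View pics/crop2.png

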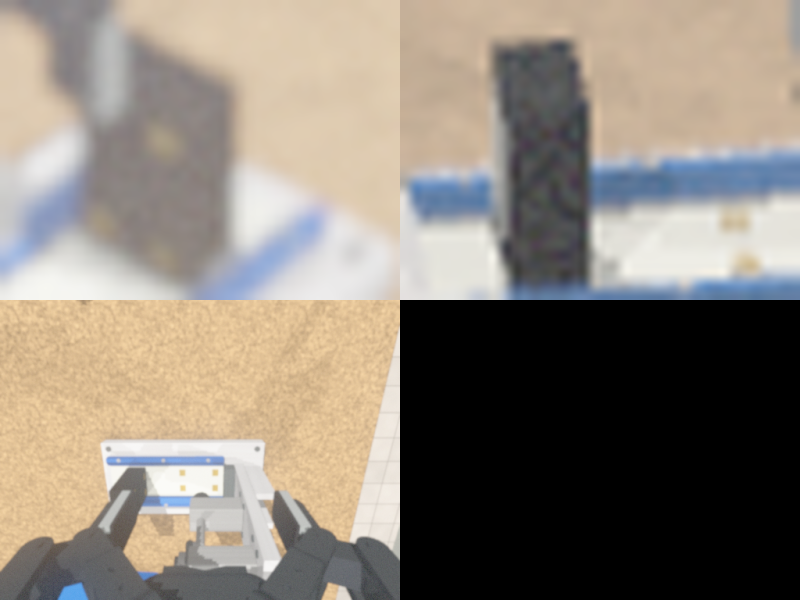

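Crop 2, side half: module top corners at (492,46), (575,42) and (588,95). Scene half: right silhouette corner at (233,88) and foot-left at (88,225). The wrist view gives the base's far corners at about (102,441) and (264,441) on the canvas. I'll refit with these.

```bash
cat >fit2.py <<'E'
from fit import *
M["wrist"]=bot.camera_model("wrist")
px0=px
def px(n,u,v):return np.array([u,v]) if n=="wrist" else px0(n,u,v)
FX+=[("wrist",130.6,180.5,(-150,65,20)),("wrist",337.9,180.5,(110,65,20))]
r=lambda f:np.concatenate([proj(n,fw(f,p))-px(n,u,v) for n,u,v,p in FX])
f=least_squares(r,[.66,-.09,0],loss="soft_l1").x;print("fixture",f,np.round(r(f).reshape(-1,2),1).tolist())
MO=[("side",492,46,(-15,25,100)),("side",575,42,(15,25,100)),("side",588,95,(15,-25,100)),("scene",233,88,(-15,25,100)),("scene",88,225,(15,-25,20))]
q=lambda n,u,v:np.array([235+u/10-.45,207+v/10-.45]) if n=="scene" else np.array([245+(u-400)/10-.45,212+v/10-.45])
def mod(g,p):
    c,t=np.cos(g[2]),np.sin(g[2]);return fw(f,(g[0]*1000+c*p[0]-t*p[1],g[1]*1000+t*p[0]+c*p[1],p[2]))
r=lambda g:np.concatenate([proj(n,mod(g,p))-q(n,u,v) for n,u,v,p in MO])
g=least_squares(r,[-.1,0,0]).x;print("module",g,np.round(r(g).reshape(-1,2),1).tolist(),mod(g,(0,0,100)))
E
python3 fit2.py
```

```text
fixture [ 0.65980889 -0.09342088  0.00272589] [[-0.8, -0.7], [-0.4, -0.3], [0.2, 0.1], [-0.1, 0.2], [0.7, 0.1], [-0.6, -1.0], [-0.9, 0.8], [-1.2, 1.9], [-0.1, 1.3], [0.6, 1.8], [-0.2, -0.9], [-4.2, -0.0], [-0.1, -0.3]]
module [-0.09753985 -0.00070576 -0.08023754] [[0.3, -0.7], [0.2, -0.5], [-0.3, 1.7], [1.3, -0.6], [-1.0, 0.6]] [np.float64(0.5622713273001023), np.float64(-0.09439251514908267), np.float64(0.1)]
```

Emit:
{"api": "send_rows", "payload": {
  "slide": [
    [0,-40,0],
    [0,-80,0],
    [0,-120,0],
    [-25,-150,0],
    [-50,-180,0],
    [-75,-205,0],
    [-93,-205,0],
    [-93,-205,0]
  ],
  "roll": [0,0,0,0,0,0,0,0],
  "claw": [0.8,0.8,0.8,0.8,0.8,0.8,0.8,0.8]
}}

```text
t: 1.02
eef_pos: [0.4684, -0.0973, 0.2318]
tool_rot: [0.001, 0.709, 0.705, -0.0]
contact_force: [1.1, -0.3, -0.2]
gripper_width: 0.8
grasp_force: 0.0
```

Emit:
{"api": "send_rows", "payload": {
  "slide": [
    [0,0,40],
    [0,0,80],
    [0,0,120],
    [0,0,148],
    [0,0,148],
    [0,0,148],
    [0,4,148],
    [0,8,148]
  ],
  "roll": [0,0,0,0,0,0,0,0],
  "claw": [0.8,0.8,0.8,0.8,0.8,0.8,0.8,0.8]
}}

```text
t: 1.68
eef_pos: [0.4802, -0.093, 0.0854]
tool_rot: [0.001, 0.707, 0.707, 0.001]
contact_force: [0.4, 0.5, 0.2]
gripper_width: 0.8
grasp_force: 0.0
```

```bash
python3 - <<'E'
import cv2,numpy as np
from station import bot
o=bot.get_obs();print(o['t'],o['eef_pos'],o['tool_rot'],o['contact_force'],o['gripper_width'])
b=bot.read_camera("side")[:,:,::-1];a=bot.read_camera("scene")[:,:,::-1]
g=lambda im:(255*(im/255.)**.6).astype(np.uint8)
f=lambda im,c,r:cv2.resize(g(im[r:r+105,c:c+80]),(400,525),interpolation=cv2.INTER_CUBIC)
cv2.imwrite("pics/crop3.png",np.hstack([f(a,205,165),f(b,230,155)]))
E
```

```text
1.6833 [ 0.48016052 -0.09301033  0.08541835] [0.00145928 0.70712709 0.70708367 0.00135604] [0.38387809 0.51527758 0.23151961] 0.7995466895944211
```

View pics/crop3.png

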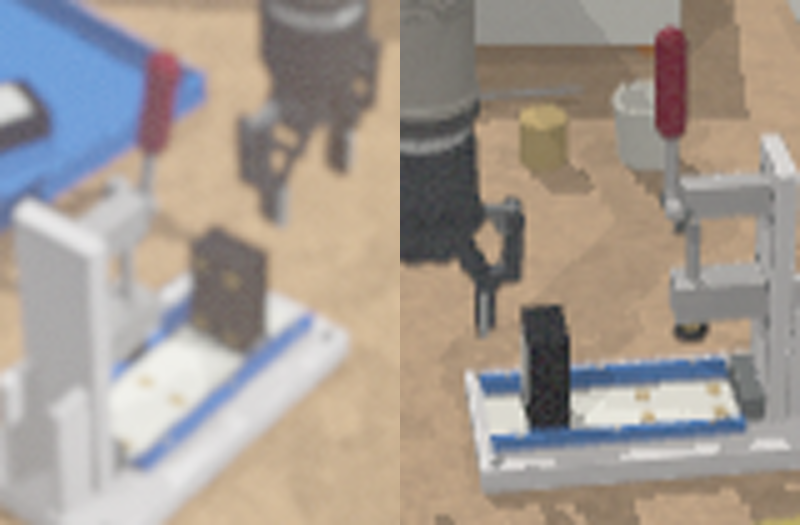

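Crop 3 shows the leading fingertip at (486,333) in the side half, its right edge at about 495, roughly 18 mm short of the module, whose left edge is at 523. The finger knuckle bulges ahead of the tip at (523,220). The path to the module is clear, so I'll tip it.

Emit:
{"api": "send_rows", "payload": {
  "slide": [
    [0,4,0],
    [0,8,0],
    [0,12,0],
    [0,15,0],
    [0,18,0],
    [0,21,0],
    [0,24,0],
    [0,27,0]
  ],
  "roll": [0,0,0,0,0,0,0,0],
  "claw": [0.8,0.8,0.8,0.8,0.8,0.8,0.8,0.8]
}}

```text
t: 2.45
eef_pos: [0.5051, -0.093, 0.0832]
tool_rot: [-0.0, 0.707, 0.707, -0.0]
contact_force: [-0.6, 0.1, 1.4]
gripper_width: 0.797
grasp_force: 0.6
```

Emit:
{"api": "send_rows", "payload": {
  "slide": [
    [0,4,0],
    [0,8,0],
    [0,12,0],
    [0,16,0],
    [0,20,0],
    [0,24,0],
    [0,28,0],
    [0,28,0]
  ],
  "roll": [0,0,0,0,0,0,0,0],
  "claw": [0.8,0.8,0.8,0.8,0.8,0.8,0.8,0.8]
}}

```text
t: 3.12
eef_pos: [0.5341, -0.0929, 0.0834]
tool_rot: [0.0, 0.707, 0.707, 0.0]
contact_force: [0.5, -0.1, 0.1]
gripper_width: 0.8
grasp_force: 0.0
```

```bash
cat >shot.py <<'E'
import cv2,numpy as np,sys
from station import bot
o=bot.get_obs();print(o['t'],o['eef_pos'],o['contact_force'],o['gripper_width'])
b=bot.read_camera("side")[:,:,::-1];a=bot.read_camera("scene")[:,:,::-1]
g=lambda im:(255*(im/255.)**.6).astype(np.uint8)
f=lambda im,c,r:cv2.resize(g(im[r:r+105,c:c+80]),(400,525),interpolation=cv2.INTER_CUBIC)
cv2.imwrite(sys.argv[1],np.hstack([f(a,205,165),f(b,230,155)]))
E
python3 shot.py pics/crop4.png
```

```text
3.1167 [ 0.53411927 -0.09288724  0.08336952] [ 0.46736465 -0.06068848  0.13767586] 0.7999112475409572
```

View pics/crop4.png

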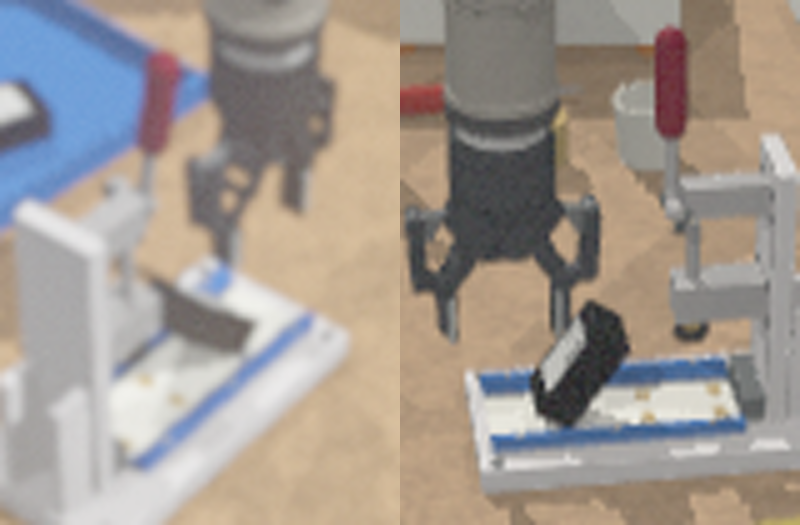

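Crop 4 caught the module mid-fall: about 40° over, silver plate up at (565,355), clear of the fingertip at (560,335). I'll back off and let it settle.

Emit:
{"api": "send_rows", "payload": {
  "slide": [
    [0,-5,0],
    [0,-10,0],
    [0,-15,0],
    [0,-20,0],
    [0,-25,0],
    [0,-30,0],
    [0,-30,0],
    [0,-30,0]
  ],
  "roll": [0,0,0,0,0,0,0,0],
  "claw": [0.8,0.8,0.8,0.8,0.8,0.8,0.8,0.8]
}}

```text
t: 3.88
eef_pos: [0.5028, -0.093, 0.0834]
tool_rot: [0.0, 0.707, 0.707, 0.0]
contact_force: [-0.2, -0.3, -0.6]
gripper_width: 0.803
grasp_force: 0.0
```

```bash
python3 shot.py pics/crop5.png
```

```text
3.8833 [ 0.50278762 -0.09303151  0.08341476] [-0.21832946 -0.34003984 -0.60742443] 0.8026209605702915
```

View pics/crop5.png

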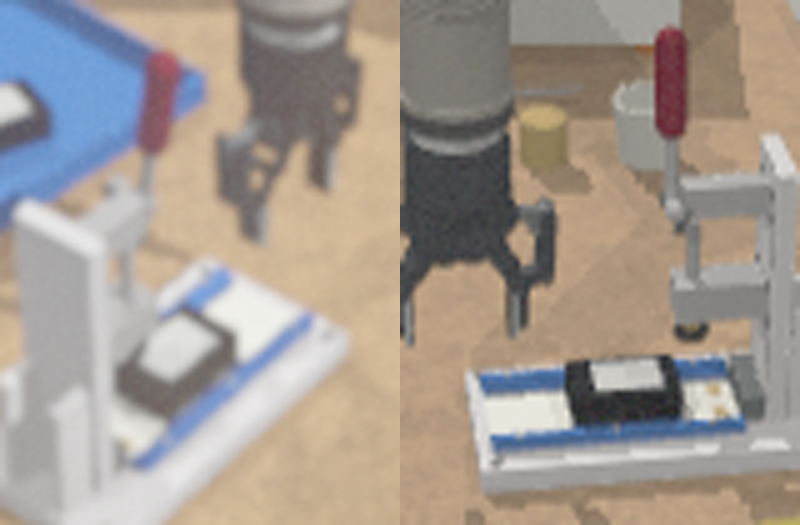

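Crop 5 shows the module flat in the nest, silver plate up, spanning about 570 to 682 px in the side half with the stop at about 738. That leaves roughly 40 mm to go. Lowering the fingers behind it and pushing.

Emit:
{"api": "send_rows", "payload": {
  "slide": [
    [0,0,20],
    [0,0,40],
    [0,0,56],
    [0,0,56],
    [0,8,56],
    [0,16,56],
    [0,22,56],
    [0,28,56]
  ],
  "roll": [0,0,0,0,0,0,0,0],
  "claw": [0.8,0.8,0.8,0.8,0.8,0.8,0.8,0.8]
}}

```text
t: 4.65
eef_pos: [0.5332, -0.093, 0.0284]
tool_rot: [0.001, 0.707, 0.707, 0.001]
contact_force: [0.5, 0.3, 0.1]
gripper_width: 0.799
grasp_force: 0.0
```

Emit:
{"api": "send_rows", "payload": {
  "slide": [
    [0,5,0],
    [0,10,0],
    [0,15,0],
    [0,20,0],
    [0,25,0],
    [0,30,0],
    [0,35,0],
    [0,38,0]
  ],
  "roll": [0,0,0,0,0,0,0,0],
  "claw": [0.8,0.8,0.8,0.8,0.8,0.8,0.8,0.8]
}}

```text
t: 5.32
eef_pos: [0.57, -0.093, 0.0273]
tool_rot: [0.0, 0.707, 0.707, 0.0]
contact_force: [-1.4, 0.6, 0.6]
gripper_width: 0.8
grasp_force: 0.8
```

Emit:
{"api": "send_rows", "payload": {
  "slide": [
    [0,1,0],
    [0,2,0],
    [0,3,0],
    [0,4,0],
    [0,5,0],
    [0,6,0],
    [0,6,0],
    [0,6,0]
  ],
  "roll": [0,0,0,0,0,0,0,0],
  "claw": [0.8,0.8,0.8,0.8,0.8,0.8,0.8,0.8]
}}

```text
t: 5.98
eef_pos: [0.5754, -0.093, 0.0273]
tool_rot: [0.0, 0.707, 0.707, 0.0]
contact_force: [0.0, 0.5, -0.9]
gripper_width: 0.803
grasp_force: 0.2
```

Emit:
{"api": "send_rows", "payload": {
  "slide": [
    [0,1,0],
    [0,2,0],
    [0,3,0],
    [0,4,0],
    [0,5,0],
    [0,6,0],
    [0,6,0],
    [0,6,0]
  ],
  "roll": [0,0,0,0,0,0,0,0],
  "claw": [0.8,0.8,0.8,0.8,0.8,0.8,0.8,0.8]
}}

```text
t: 6.65
eef_pos: [0.5769, -0.0931, 0.0271]
tool_rot: [-0.003, 0.707, 0.707, -0.003]
contact_force: [-14.3, 0.5, 11.8]
gripper_width: 0.801
grasp_force: 7.3
```

```bash
python3 shot.py pics/crop6.png
```

```text
6.65 [ 0.57693317 -0.0931181   0.02707722] [-14.28659385   0.47659763  11.82045931] 0.8013023701631152
```

View pics/crop6.png

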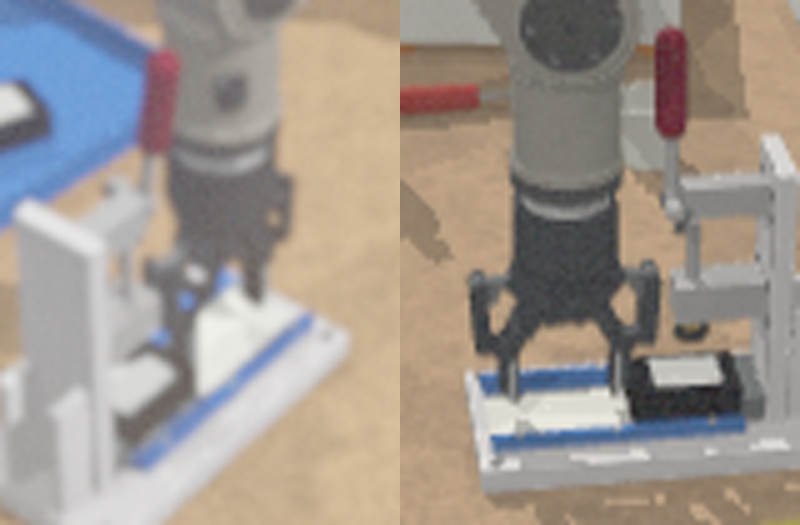

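Crop 6 shows the module's end at about 740 px, meeting the dark stop at 740-762. With 14 N of reaction, it is home. Backing off, raising and going to the handle's +y side with shut fingers.

Emit:
{"api": "send_rows", "payload": {
  "slide": [
    [0,-20,0],
    [0,-45,0],
    [0,-55,-35],
    [0,-55,-75],
    [0,-55,-115],
    [0,-55,-155],
    [0,-55,-195],
    [0,-55,-230]
  ],
  "roll": [0,0,0,0,0,0,0,0],
  "claw": [0.8,0.8,0.8,0.8,0.8,0.5,0.2,0]
}}

```text
t: 7.42
eef_pos: [0.5268, -0.0931, 0.2607]
tool_rot: [0.001, 0.707, 0.707, 0.001]
contact_force: [1.5, 0.0, -0.9]
gripper_width: 0.377
grasp_force: 0.0
```

Emit:
{"api": "send_rows", "payload": {
  "slide": [
    [20,0,-30],
    [50,5,-38],
    [80,20,-38],
    [85,55,-38],
    [85,90,-38],
    [85,124,-38],
    [85,124,-38],
    [85,124,-38]
  ],
  "roll": [0,0,0,0,0,0,0,0],
  "claw": [0,0,0,0,0,0,0,0]
}}

```text
t: 8.08
eef_pos: [0.6514, -0.0077, 0.2944]
tool_rot: [-0.0, 0.707, 0.707, -0.0]
contact_force: [-0.4, -0.6, -0.5]
gripper_width: -0.001
grasp_force: 0.0
```

Emit:
{"api": "send_rows", "payload": {
  "slide": [
    [-20,0,0],
    [-38,0,1],
    [-48,0,2],
    [-58,0,2],
    [-68,0,1],
    [-80,0,1],
    [-90,0,2],
    [-100,0,4]
  ],
  "roll": [0,0,0,0,0,0,0,0],
  "claw": [0,0,0,0,0,0,0,0]
}}

```text
t: 8.75
eef_pos: [0.6501, -0.1089, 0.2917]
tool_rot: [0.0, 0.707, 0.707, 0.0]
contact_force: [0.2, 1.2, 1.2]
gripper_width: -0.002
grasp_force: 0.6
```

Emit:
{"api": "send_rows", "payload": {
  "slide": [
    [-7,0,2],
    [-14,0,5],
    [-22,0,9],
    [-29,0,14],
    [-36,0,19],
    [-43,0,24],
    [-49,0,30],
    [-54,0,37]
  ],
  "roll": [0,0,0,0,0,0,0,0],
  "claw": [0,0,0,0,0,0,0,0]
}}

```text
t: 9.42
eef_pos: [0.65, -0.1629, 0.2537]
tool_rot: [0.0, 0.707, 0.707, -0.0]
contact_force: [-0.1, -0.5, 0.8]
gripper_width: 0.002
grasp_force: 0.5
```

Emit:
{"api": "send_rows", "payload": {
  "slide": [
    [-5,0,8],
    [-9,0,15],
    [-11,0,20],
    [-13,0,25],
    [-14,0,29],
    [-15,0,33],
    [-16,0,37],
    [-16,0,40]
  ],
  "roll": [0,0,0,0,0,0,0,0],
  "claw": [0,0,0,0,0,0,0,0]
}}

```text
t: 10.08
eef_pos: [0.6499, -0.178, 0.2138]
tool_rot: [-0.0, 0.707, 0.707, -0.0]
contact_force: [-0.1, -0.7, 0.0]
gripper_width: -0.004
grasp_force: 0.5
```

Emit:
{"api": "send_rows", "payload": {
  "slide": [
    [0,0,1],
    [0,0,2],
    [0,0,3],
    [0,0,4],
    [0,0,5],
    [0,0,6],
    [0,0,6],
    [0,0,6]
  ],
  "roll": [0,0,0,0,0,0,0,0],
  "claw": [0,0,0,0,0,0,0,0]
}}

```text
t: 10.75
eef_pos: [0.6501, -0.178, 0.209]
tool_rot: [0.0, 0.707, 0.707, 0.0]
contact_force: [-2.1, -0.1, 5.3]
gripper_width: -0.001
grasp_force: 2.6
```

```bash
python3 shot.py pics/crop7.png
```

```text
10.75 [ 0.65014407 -0.17796597  0.20900016] [-2.11387179 -0.06636964  5.32316319] -0.0011689516786765877
```

View pics/crop7.png

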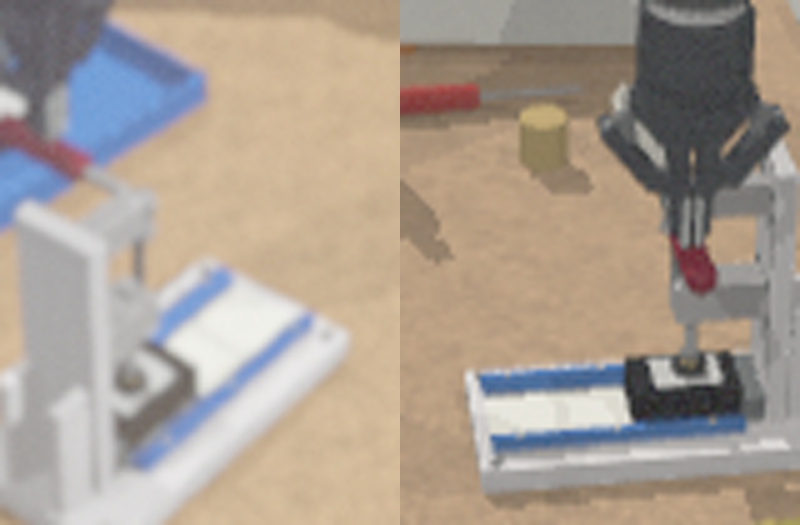

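Crop 7 shows the handle nearly level, with the grip at (695,265) under the fingers, and the foot down on the module at (690,365). I'll press a little more to make sure it reaches its stop.

Emit:
{"api": "send_rows", "payload": {
  "slide": [
    [0,0,1],
    [0,0,2],
    [0,0,3],
    [0,0,4],
    [0,0,5],
    [0,0,6],
    [0,0,6],
    [0,0,6]
  ],
  "roll": [0,0,0,0,0,0,0,0],
  "claw": [0,0,0,0,0,0,0,0]
}}

```text
t: 11.52
eef_pos: [0.6506, -0.1781, 0.2082]
tool_rot: [0.001, 0.707, 0.707, 0.001]
contact_force: [-13.8, 4.5, 31.9]
gripper_width: 0.003
grasp_force: 16.5
```

At the stop: 32 N with only 0.8 mm of movement. Lifting clear and checking.

Emit:
{"api": "send_rows", "payload": {
  "slide": [
    [0,0,-10],
    [0,0,-30],
    [0,0,-60],
    [0,0,-95],
    [0,0,-130],
    [0,-30,-150],
    [0,-60,-150],
    [0,-60,-150]
  ],
  "roll": [0,0,0,0,0,0,0,0],
  "claw": [0,0,0,0,0,0,0,0]
}}

```text
t: 12.18
eef_pos: [0.5862, -0.1793, 0.354]
tool_rot: [0.0, 0.708, 0.706, -0.0]
contact_force: [-1.2, -1.0, -0.0]
gripper_width: 0.0
grasp_force: 0.0
```

```bash
python3 shot.py pics/crop8.png
```

```text
12.1833 [ 0.58617529 -0.17927797  0.35403179] [-1.17035448 -0.97972894 -0.01501265] 0.000219960708276051
```

View pics/crop8.png

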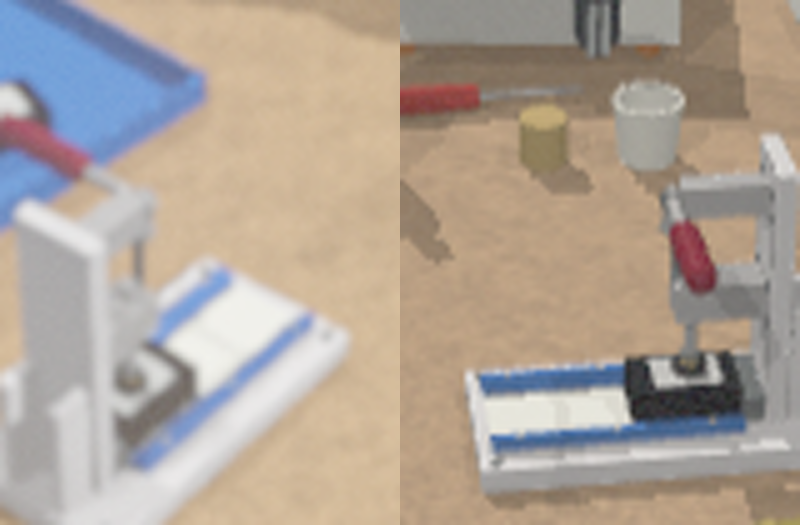

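Crop 8 shows the handle staying down at (693,258), the foot clamped on the module at (690,362), the module against the stop at about 740 px, and the fingers clear of everything. Handing in.

```bash
python3 -c "
from station import bot
print(bot.hand_in())"
```

```text
the job is handed in; nothing more can be done
None
```

The module lies flat with its terminals down, home against the end stop and clamped with the handle fully over; the job was handed in at about 12 s and returned no verdict.

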